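# Arm the display case and hold its lock pin through both eyes

### The job

Lock up the maroon display case on the sale table: take the blue-handled lock pin out of its wooden stand and, with the pin's steel tip, push the red recessed reset button of the white alarm unit fully down (never with the fingers). Then thread the pin straight down through the upper brass eye on the front of the case and on through the lower one, and finish while still holding the pin there in the gripper, upright, still and free of side load, its tip out below the lower eye and its collar about 25 mm clear of the upper eye so that a colleague can slip on the seal ring. Leave the other wares on the table where they are.

Things in the scene. Friction and masses are not known exactly. Their poses are not given: they have to be found in the camera images.
- case: maroon display case, fixed to the table, 150 deep (x) x 220 wide (y) x 125 high. Its two brass eyes stick out of its front (-x) face one above the other on one common vertical axis. Origin: on the table surface, on that axis, 35 mm in front of the front face; x points from the eyes into the case, z up. Varies in place and yaw.
- eye_upper (a point): centre of the upper mouth of the upper brass eye, 120 mm above the table: a 34 x 34 mm block 16 mm thick with a vertical bore 13 mm in diameter, mouth chamfered 2 mm; z up
- eye_lower (a point): centre of the upper mouth of the lower brass eye, 62 mm above the table, straight under the upper eye: same block, 16 mm thick (its underside is 46 mm above the table) and same 13 mm bore; z up
- lock_pin: the loose lock pin, about 0.12 kg, 187 mm long, standing upright, handle up, in a bore of the wooden stand. From its origin (the tip) along its z axis (towards the handle): steel shaft 10 mm in diameter from 0 to 117 mm with the first 6 mm tapered to a 6 mm flat end; steel collar 24 mm in diameter from 117 to 123 mm; round blue handle 20 mm in diameter from 123 to 187 mm with a yellow band. It starts with 60 mm of the shaft in the stand.
- pin_grip (a point): middle of the pin's blue handle, where to grasp it: 155 mm above the pin's tip and 38 mm above the underside of its collar; z along the pin to the handle end
- pin_tip (a point): centre of the flat end of the pin's shaft; z along the pin to the handle end
- pin_collar (a point): centre of the underside of the pin's collar, 117 mm above the tip
- stand: fixed pin stand: wooden block 44 x 44 mm on a 70 x 70 x 10 mm black foot, 70 mm high in all, with a vertical bore 11.5 mm in diameter, 60 mm deep, in its middle. Origin: centre of its underside on the table. It and the alarm unit may be on either side of the case.
- alarm: fixed alarm unit: white and grey box 74 x 74 x 40 mm high with a round well 19 mm in diameter in the middle of its top. Origin: centre of its underside on the table.
- reset_button: the red button in the alarm unit's well, 16 mm in diameter; its top when released is 32 mm above the table, 8 mm below the unit's top face. Spring loaded, moves straight down 5 mm at most; pushing it takes 1.5 N at first and 4 N at the bottom. Origin: 8 mm below the centre of its top.
- button_top (a point): centre of the red button's top face; 32 mm above the table when released, 27 mm when fully down
- canister_mid (a point): red and white checked canister, 102 mm in diameter, 149 mm high, loose; point 70 mm up its axis; leave alone
- china_mid (a point): white china box with a metal handle, 86 x 116 x 71 mm high, loose; point 30 mm up; leave alone
- vase_mid (a point): small green glass vase, 60 mm in diameter, 80 mm high, loose; point 40 mm up; leave alone
- ruler_mid (a point): folded wooden rule, 160 x 26 x 10 mm, lying loose; its centre, x along it; leave alone
Mind the look-alikes: they are no part of the job. Leave any green, pink or turquoise look-alike of the lock_pin alone.

How it is judged:
By the outcome, as a careful person would: the job done as asked, in the order asked, and still so for the second after the job is handed in, while the arm keeps its last pose, push and grip.
It also fails if it takes over 67 s, if anything falls off the work surface, if the arm or the gripper's body presses on something with over 40 N, if the wrist force passes 120 N, or if a joint passes its speed limit or range.

### The arm

A 7-joint arm with a two-finger parallel gripper is mounted at the origin on the work surface. World frame = base frame: x ahead of the robot, y to its left, z up, the work surface at z = 0. Lengths are in m, angles in rad, forces in N, time in s.
With the tool pointing down it reaches from about 0.4 to 0.85 m from the base axis. Payload 10.4 kg.
Tool frame: the origin (TCP) lies midway between the tips of the shut fingers; the grasp point (between the pads) lies 19 mm behind it; y points along the fingers, z is the direction in which the jaws open and shut, and the axes are right-handed (so a half turn about y gives the same grasp; the last joint's range is limited). The gripper opens to 85 mm and grips with 20 to 120 N. Pads are 22 mm wide; open, the fingers measure 114 mm over their backs; the gripper's body (76 mm by 85 mm) begins 54 mm behind the grasp point. The pads swing forward as they close: fully open they stand 13 mm farther back than shut.
Start: joints at [-1.24, 0.332, -0.065, 1.46, 0.022, 1.35, -0.088], TCP at [0.217, 0.586, 0.231] pointing down, gripper open.
Joint ranges: [-2.6, 2.6], [-0.5, 2.12], [-1.47, 1.34], [0.16, 2.42], [-1.27, 4.41], [0.06, 2.06], [-2.6, 2.6]. Speed limits (rad/s): [2.22, 2.22, 2.79, 2.79, 3.14, 3.14, 3.14].

### API

Orientations are given as a unit quaternion [w, x, y, z].
In Python, from plant import ctrl gives the robot as it stands. Calls block until the motion is done:
- ctrl.movep(position, orientation): joint-space move of the TCP to a pose.
- ctrl.line_to(position, frame=None, speed=0.15): straight line of the TCP; frame=None keeps the orientation; speed is the mean speed in m/s.
- ctrl.goto_joints(angles): joint-space move.
- ctrl.move_gripper(opening, grasp_force=None): finger opening in m; grasp_force is the grip in N (None keeps the last); returns when the fingers have stopped.
- ctrl.hold(seconds).
- ctrl.ik(position, orientation): joint angles nearest the present ones, or None.
- ctrl.camera(name): name is "scene" or "side" or "wrist"; returns (picture, depth): 384x512x3 uint8, red, green, blue; 384x512 float32, m along the optical axis (not along the pixel's ray), 0 where there is no reading.
- ctrl.calibration(name): a dict with "fx", "fy", "cx", "cy" (pixels), "cam_to_world" (4x4, takes a point from camera to world coordinates). Camera axes: x right, y down, z forward; pixel columns grow to the right and rows downward; lengths in m; the calibration is good to about 2 mm. The wrist camera is an equidistant fisheye: a pixel r from the principal point sees the ray r / f radians off the axis. A picture is of the moment at which its call begins: read the wrist's pose just before it. calibration takes no time and is no camera call; for the wrist camera it gives the pose at the moment of the call.
A pose or a line that the arm cannot do raises ctrl.Unreachable and nothing moves.
- ctrl.hand_in(): hands the job in, once; it reports no verdict.
Readings, each from a call of its own:
- ctrl.current_t(): time.
- ctrl.current_joints(): joint angles.
- ctrl.current_qd(): joint speeds.
- ctrl.current_joint_torque(): joint torques, N m.
- ctrl.current_ee_pos(): TCP position.
- ctrl.current_orientation(): TCP orientation.
- ctrl.current_force(): force on the tool from outside, world axes, zero at the start.
- ctrl.current_ft_torque(): the same for the moment, N m.
- ctrl.current_opening(): finger opening in m.
Only numpy, scipy, OpenCV 4.12 (cv2) and the standard library are available. Lean on these libraries where they do the work, as an engineer would, in place of code of your own. Each camera call takes 0.05 s, during which the arm holds its last target.

## Working session

There is one attempt and no reset: what is moved stays moved. The work goes in short steps, each a Python script; the robot and the scene stay as the last script left them, time stands still between calls to the robot, and variables do not carry over. Pictures are saved under pics/ and viewed, and the job is handed in when it is done.

```bash
ls; mkdir -p pics
python3 - <<'E'
from plant import ctrl
import cv2,numpy as np
for n in ["scene","side","wrist"]:
    c=ctrl.calibration(n); print(n,{k:np.round(v,3).tolist() for k,v in c.items()})
    p,d=ctrl.camera(n); cv2.imwrite(f"pics/{n}0.png",p[:,:,::-1]); np.save(f"pics/{n}0.npy",d)
print(ctrl.current_t(),ctrl.current_orientation(),ctrl.current_ee_pos(),ctrl.current_force(),ctrl.current_opening())
E
```

```text
pics
scene {'fx': 387.346, 'fy': 387.346, 'cx': 256.165, 'cy': 187.695, 'cam_to_world': [[-0.365, 0.508, -0.78, 1.353], [0.931, 0.207, -0.3, 0.335], [0.01, -0.836, -0.549, 0.688], [0.0, 0.0, 0.0, 1.0]]}
side {'fx': 396.113, 'fy': 396.113, 'cx': 260.167, 'cy': 189.504, 'cam_to_world': [[0.737, -0.425, 0.526, -0.092], [-0.676, -0.437, 0.593, -0.661], [-0.022, -0.793, -0.609, 0.822], [0.0, 0.0, 0.0, 1.0]]}
wrist {'fx': 297.319, 'fy': 297.319, 'cx': 261.527, 'cy': 187.666, 'cam_to_world': [[0.346, 0.893, 0.288, 0.143], [0.938, -0.329, -0.108, 0.612], [-0.002, 0.307, -0.952, 0.373], [0.0, 0.0, 0.0, 1.0]]}
0.15 [-0.69570559  0.69643395 -0.12450723  0.12438422] [0.21645329 0.58603434 0.23072116] [0.30618862 0.38293004 1.37411967] 0.08523339458651723
```

View pics/scene0.png

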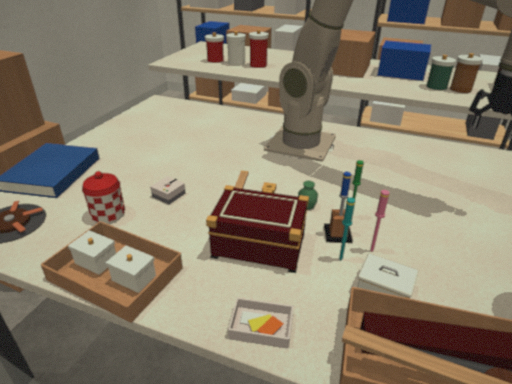

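View pics/side0.png

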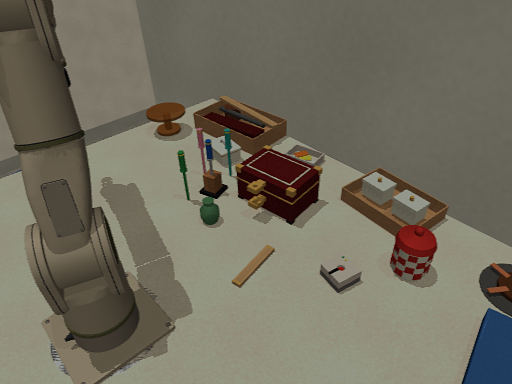

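View pics/wrist0.png

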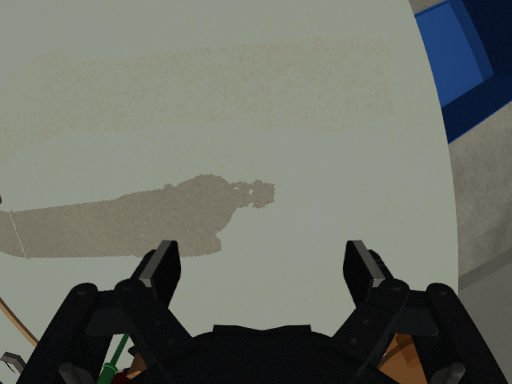

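The blue handle in the wooden stand appears at scene (347,183) and side (209,150). There are three look-alikes:
- Green: scene (358,170), side (183,160).
- Pink: scene (382,205), side (200,138).
- Turquoise: scene (349,210), side (229,140).

The brass eyes are at side (257,187) and (257,201), and the alarm unit is at side (341,271). Next I'll take close crops.

Run:
```python
import cv2,numpy as np
a=cv2.imread("pics/side0.png");b=cv2.imread("pics/scene0.png")
A=cv2.resize(a[120:220,165:325],None,fx=5,fy=5,interpolation=cv2.INTER_NEAREST)
cv2.imwrite("pics/c1.png",A)
B=cv2.resize(b[150:270,300:420],None,fx=5,fy=5,interpolation=cv2.INTER_NEAREST);cv2.imwrite("pics/c2.png",B)
cv2.imwrite("pics/c3.png",np.hstack([cv2.resize(a[250:295,315:365],None,fx=8,fy=8,interpolation=0),cv2.resize(b[170:215,145:195],None,fx=8,fy=8,interpolation=0)]))
```

```text
(no output)
```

View pics/c1.png

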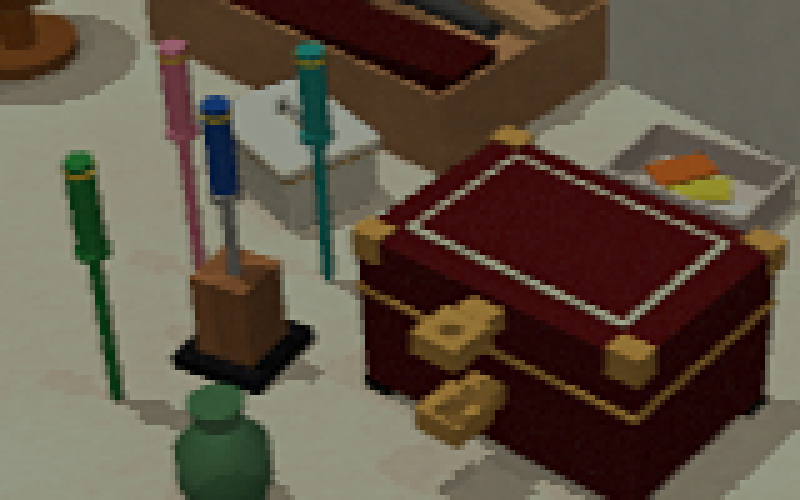

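View pics/c2.png

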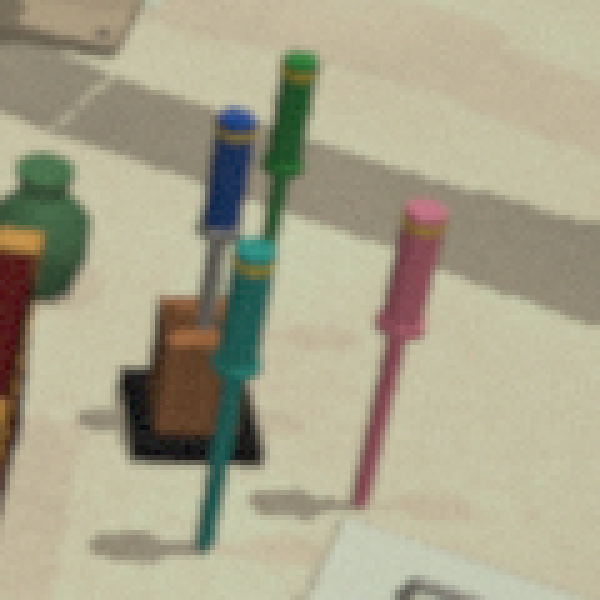

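View pics/c3.png

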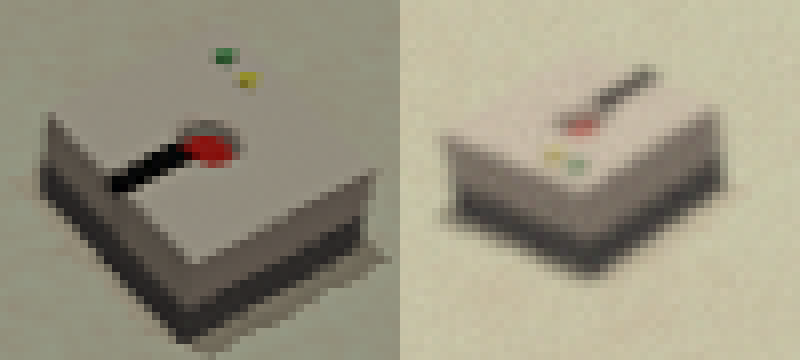

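```bash
cat > h.py <<'E'
import cv2,numpy as np
from scipy.spatial.transform import Rotation as R
from plant import ctrl
def ray(n,uv,c=None):
    c=c or ctrl.calibration(n); M=np.array(c["cam_to_world"])
    x=(uv[0]-c["cx"])/c["fx"]; y=(uv[1]-c["cy"])/c["fy"]
    if n=="wrist":
        r=np.hypot(x,y); s=np.sin(r)/r if r>1e-9 else 1; d=np.array([x*s,y*s,np.cos(r)])
    else: d=np.array([x,y,1.])
    d=M[:3,:3]@d
    return M[:3,3],d/np.linalg.norm(d)
def onz(n,uv,z,c=None):
    o,d=ray(n,uv,c); return o+d*(z-o[2])/d[2]
def proj(n,P,c=None):
    c=c or ctrl.calibration(n); M=np.array(c["cam_to_world"]); p=M[:3,:3].T@(np.asarray(P)-M[:3,3])
    if n=="wrist":
        t=np.arctan2(np.hypot(p[0],p[1]),p[2]); q=p[:2]/np.hypot(p[0],p[1])*t
    else: q=p[:2]/p[2]
    return np.array([c["fx"]*q[0]+c["cx"],c["fy"]*q[1]+c["cy"]])
def tri(rs):
    A=np.zeros((3,3));b=np.zeros(3)
    for o,d in rs:
        P=np.eye(3)-np.outer(d,d);A+=P;b+=P@o
    x=np.linalg.solve(A,b)
    return x,[np.linalg.norm((np.eye(3)-np.outer(d,d))@(x-o)) for o,d in rs]
def down(jaw):  # tool quat pointing down; tool z (jaw) horizontal at yaw 'jaw'
    y=np.array([0,0,-1.]);z=np.array([np.cos(jaw),np.sin(jaw),0]);x=np.cross(y,z)
    q=R.from_matrix(np.c_[x,y,z]).as_quat(); return np.r_[q[3],q[:3]]
def snap(n,name):
    c=ctrl.calibration(n); p,d=ctrl.camera(n); b=p[:,:,::-1].copy(); cv2.imwrite(f"pics/{name}.png",b); np.save(f"pics/{name}.npy",d)
    import pickle; pickle.dump(c,open(f"pics/{name}.pkl","wb")); return b,d,c
E
python3 - <<'E'
from h import *
q=ctrl.current_orientation(); M=R.from_quat(np.r_[q[1:],q[0]]).as_matrix(); print("tool axes\n",M.round(2))
im={n:cv2.imread(f"pics/{n}0.png") for n in("scene","side")}
hs={n:cv2.cvtColor(v,cv2.COLOR_BGR2HSV) for n,v in im.items()}
def cen(n,lo,hi,box):
    x0,x1,y0,y1=box; m=cv2.inRange(hs[n],lo,hi); k=np.zeros_like(m);k[y0:y1,x0:x1]=m[y0:y1,x0:x1]
    num,l,s,c=cv2.connectedComponentsWithStats(k); i=1+np.argmax(s[1:,4]); 
    return c[i],s[i]
specs={"blue":((105,110,40),(125,255,255),(335,360,165,200),(200,220,135,162)),
"pink":((160,60,60),(178,255,255),(370,392,188,220),(193,207,125,150)),
"turq":((80,90,40),(98,255,255),(338,358,195,227),(222,238,125,150)),
"green":((48,90,30),(75,255,255),(350,366,158,186),(175,192,148,175))}
P={}
for k,(lo,hi,b1,b2) in specs.items():
    a,s1=cen("scene",lo,hi,b1);b,s2=cen("side",lo,hi,b2)
    x,e=tri([ray("scene",a),ray("side",b)]); P[k]=x
    print(k,a.round(1),s1.tolist(),b.round(1),s2.tolist(),"->",x.round(3),np.round(e,4))
for k in P: print(k,(P[k]-P["blue"]).round(3)[:2])
# eyes
print("eyeU",onz("side",(256,185.6),.120), "eyeL",onz("side",(165+460/5,120+402/5),.062))
print("btn",onz("side",(315+210/8,250+150/8),.032),onz("scene",(145+182/8,170+126/8),.032))
E
```

```text
tool axes
 [[ 0.94 -0.    0.35]
 [-0.35 -0.    0.94]
 [ 0.   -1.   -0.  ]]
blue [344.9 186.5] [342, 179, 7, 16, 85] [208.7 151.3] [206, 145, 6, 14, 71] -> [0.503 0.249 0.154] [0.0005 0.0005]
pink [381.2 207.8] [376, 198, 11, 22, 135] [200.2 140.7] [197, 133, 8, 17, 75] -> [0.537 0.346 0.138] [0.001 0.001]
turq [347.8 215.8] [343, 205, 10, 22, 139] [227.4 141.3] [225, 133, 6, 17, 80] -> [0.6   0.277 0.138] [0.0012 0.0012]
green [357.2 176.2] [353, 167, 9, 19, 99] [182.2 164.3] [178, 156, 9, 19, 98] -> [0.412 0.268 0.138] [0.0006 0.0006]
blue [0. 0.]
pink [0.034 0.097]
turq [0.098 0.028]
green [-0.091  0.019]
eyeU [0.518905  0.0449647 0.12     ] eyeL [0.52138563 0.04561559 0.062     ]
btn [ 0.5141305  -0.28529435  0.032     ] [ 0.51282184 -0.28202786  0.032     ]
```

The triangulation agrees to about 1 mm. I'm choosing blue, because it's the only one standing in the wooden block. Its look-alikes are 95–103 mm away, so the jaws have room. Next I'll take close wrist views of the alarm unit, the eyes and the pin.

Run:
```python
from h import *
q=down(np.pi/2)
for nm,p in [("alarm",(0.56,-0.284,0.30)),("eyes",(0.56,0.045,0.32)),("pin",(0.56,0.249,0.34))]:
    t=ctrl.current_t(); ctrl.movep(p,q); ctrl.hold(0.3); b,d,c=snap("wrist","w_"+nm)
    print(nm,ctrl.current_t()-t,ctrl.current_ee_pos().round(4),ctrl.current_joints().round(2),ctrl.current_force().round(2))
print(ctrl.current_t())
```

```text
alarm 3.625 [ 0.5601 -0.2839  0.3   ] [-0.36  0.49  1.1   1.39 -0.43  1.53  2.28] [0.42 0.74 0.54]
eyes 1.6 [0.5601 0.0444 0.32  ] [-1.14  0.3   1.23  1.53 -0.28  1.51  1.66] [0.37 0.09 0.29]
pin 1.1833 [0.5601 0.2483 0.3401] [-1.29  0.44  1.15  1.35 -0.4   1.59  1.38] [-0.44  0.06  0.42]
6.5583
```

View pics/w_alarm.png

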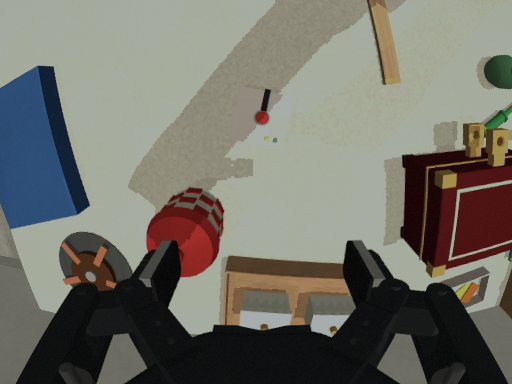

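View pics/w_eyes.png

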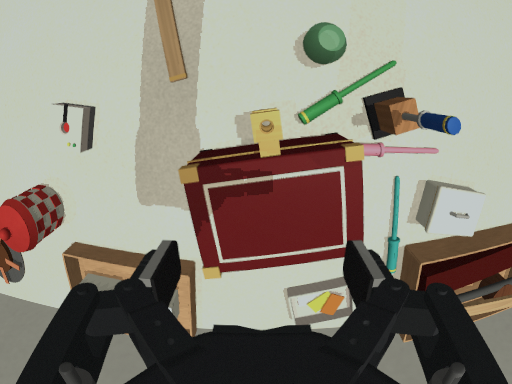

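View pics/w_pin.png

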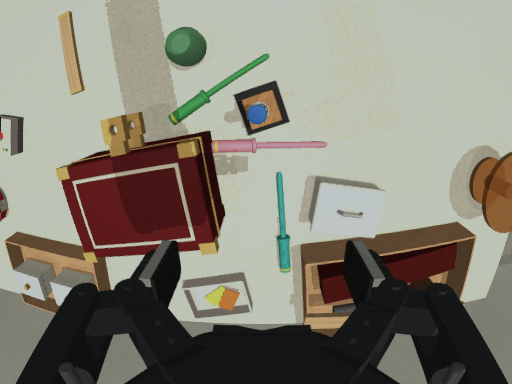

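Run:
```python
from h import *
snap("scene","scene1");snap("side","side1")
```

```text
(no output)
```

View pics/scene1.png

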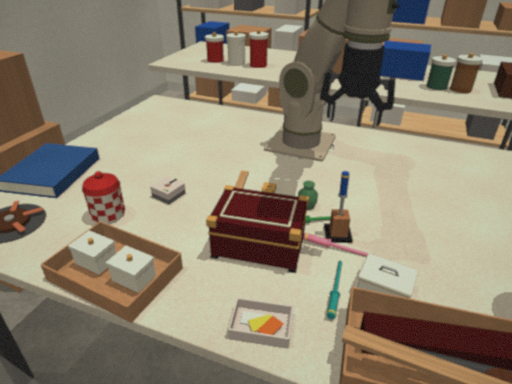

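View pics/side1.png

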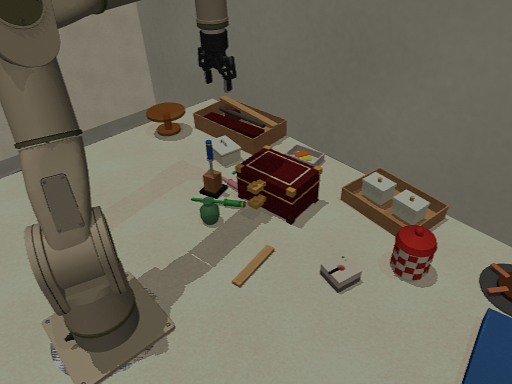

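The side1/scene1 pictures show all three look-alikes lying down: green at side (218,202), pink at (232,183), turquoise at scene (335,290). They had been standing free on 6 mm tips. I can't tell yet whether my first joint-space sweep clipped them or they fell on their own, so I'll check how far that path dipped. The blue pin is still upright at side (209,150), and the vase, rule, canister and china box haven't visibly moved.

Run:
```python
from h import *
a=cv2.imread("pics/w_alarm.png");b=cv2.imread("pics/w_eyes.png");c=cv2.imread("pics/w_pin.png")
f=lambda i,x,y,r,s:cv2.resize(i[y-r:y+r,x-r:x+r],None,fx=s,fy=s,interpolation=0)
cv2.imwrite("pics/c4.png",np.hstack([f(a,262,118,20,9)[:,:260],f(b,267,126,20,9)[:,40:300],f(c,257,112,20,9)[:,40:310]]))
# ware movement
h=lambda n:cv2.imread(f"pics/{n}.png")
for s,boxes in {"side":{"vase":(198,222,195,226),"rule":(230,278,243,288),"can":(388,440,222,280),"stand":(200,226,168,196)}, "scene":{"vase":(298,320,178,210),"can":(80,128,168,224),"china":(375,418,254,300),"rule":(234,250,168,190)}}.items():
    for k,(x0,x1,y0,y1) in boxes.items():
        A,B=[cv2.cvtColor(h(s+i)[y0:y1,x0:x1],cv2.COLOR_BGR2GRAY).astype(np.float32) for i in "01"]
        print(s,k,np.round(cv2.phaseCorrelate(A,B)[0],2),np.abs(A-B).mean().round(1))
```

```text
side vase [-0.03  0.07] 7.7
side rule [0.15 0.25] 1.3
side can [ 0.   -0.03] 0.9
side stand [ 0.41 -0.02] 5.0
scene vase [0.03 0.19] 7.2
scene can [0.   0.09] 4.3
scene china [ 0.49 -0.03] 5.2
scene rule [ 0.06 -0.06] 5.4
```

View pics/c4.png

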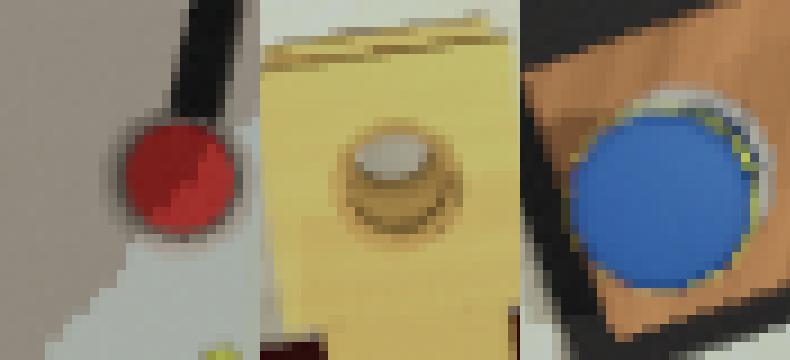

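Run:
```python
from h import *
import pickle
L=lambda n:(cv2.imread(f"pics/{n}.png"),pickle.load(open(f"pics/{n}.pkl","rb")))
a,ca=L("w_alarm");b,cb=L("w_eyes");c,cc=L("w_pin")
hs=lambda i:cv2.cvtColor(i,cv2.COLOR_BGR2HSV)
def blob(m,x,y,r):
    k=np.zeros_like(m);k[y-r:y+r,x-r:x+r]=m[y-r:y+r,x-r:x+r]
    cs,_=cv2.findContours(k,0,2);q=max(cs,key=cv2.contourArea);(u,v),rr=cv2.minEnclosingCircle(q); mo=cv2.moments(q);return np.array([mo['m10']/mo['m00'],mo['m01']/mo['m00']]),(u,v),rr
H=hs(a);m=cv2.inRange(H,(0,150,60),(8,255,255))|cv2.inRange(H,(172,150,60),(180,255,255))
p,e,r=blob(m,262,118,14);print("btn",p,e,r,onz("wrist",p,.032,ca))
m=cv2.inRange(hs(c),(100,120,60),(125,255,255));p,e,r=blob(m,257,112,16);P=onz("wrist",p,.197,cc);Q=onz("wrist",p+[r,0],.197,cc);print("pin",p,e,r,P,"rad",np.linalg.norm(Q-P))
for z in(.197,):
  pass
p=np.array([266.3,125.8]);print("eyeU",onz("wrist",p,.12,cb),"rad",np.linalg.norm(onz("wrist",p+[7.33,0],.12,cb)-onz("wrist",p,.12,cb)))
# brass upper block outline
m=cv2.inRange(hs(b),(18,90,90),(32,255,255)); k=np.zeros_like(m);k[105:160,245:290]=m[105:160,245:290];cs,_=cv2.findContours(k,0,2);q=max(cs,key=cv2.contourArea);print(cv2.boundingRect(q))
# eye in the other views
for n,cal in(("w_eyes",cb),("w_pin",cc),("w_alarm",ca)): print(n,"cam",np.round(np.array(cal["cam_to_world"])[:3,3],3),"proj eyeU",proj("wrist",onz("wrist",p,.12,cb),cal))
# lying green pin ends
for nm,uv in(("green handle end",(174,121)),("green tip",(267,56)),("pink handle end",(214,146))): print(nm,onz("wrist",uv,.012,cc).round(3))
```

```text
btn [261.53723404 117.20212766] (261.4277038574219, 117.3072280883789) 5.897843837738037 [ 0.5122312  -0.28517622  0.032     ]
pin [256.67854909 113.95372108] (257.0, 113.0) 10.63024616241455 [0.49988505 0.24230151 0.197     ] rad 0.01011781916413179
eyeU [0.51713142 0.04839092 0.12      ] rad 0.008425161003021955
(245, 108, 45, 50)
w_eyes cam [0.482 0.043 0.462] proj eyeU [266.3 125.8]
w_pin cam [0.482 0.247 0.482] proj eyeU [112.05829391 129.54582878]
w_alarm cam [ 0.482 -0.285  0.442] proj eyeU [500.71046258 141.33448175]
green handle end [0.52  0.105 0.012]
green tip [0.42  0.255 0.012]
pink handle end [0.563 0.17  0.012]
```

Run:
```python
from h import *
import pickle
rs={}
for n,box in(("scene",(330,362,165,205)),("side",(200,220,132,165))):
    i=cv2.imread(f"pics/{n}1.png");m=cv2.inRange(cv2.cvtColor(i,cv2.COLOR_BGR2HSV),(100,90,30),(128,255,255));x0,x1,y0,y1=box;k=np.zeros_like(m);k[y0:y1,x0:x1]=m[y0:y1,x0:x1]
    ys,xs=np.nonzero(k);print(n,xs.min(),xs.max(),ys.min(),ys.max(),xs.mean(),ys.mean())
    rs[n]=ray(n,(xs.mean(),ys.mean()))
    # top face centre (z=.197)
    t=ys.min(); print(" topface",onz(n,(xs[ys<=t+3].mean(),t+2),.197).round(4))
print(tri(list(rs.values())))
c=pickle.load(open("pics/w_pin.pkl","rb"));rw=ray("wrist",(256.7,114.),c)
for P in([.4999,.2423,.197],[.503,.249,.197],[.503,.249,.165],[.4999,.2423,.165]): print(P,[proj(n,P).round(1).tolist() for n in("scene","side")],proj("wrist",P,c).round(1))
for n in("scene","side"):
  i=cv2.imread(f"pics/{n}1.png");u,v=proj(n,[.5,.243,.13]).astype(int);cv2.imwrite(f"pics/z_{n}.png",cv2.resize(i[v-40:v+40,u-40:u+40],None,fx=7,fy=7,interpolation=0))
```

```text
scene 340 348 172 194 343.75471698113205 184.10377358490567
 topface [0.5146 0.2455 0.197 ]
side 206 212 140 159 208.94623655913978 149.78494623655914
 topface [0.4956 0.2371 0.197 ]
(array([0.50249332, 0.2459334 , 0.16114033]), [np.float64(0.0011305016511221476), np.float64(0.001130501651122298)])
[0.4999, 0.2423, 0.197] [[344.8, 170.9], [208.1, 140.9]] [256.7 114. ]
[0.503, 0.249, 0.197] [[347.3, 172.0], [207.6, 139.7]] [263.7 117.2]
[0.503, 0.249, 0.165] [[345.5, 182.9], [208.7, 148.5]] [263.5 114.9]
[0.4999, 0.2423, 0.165] [[343.1, 181.8], [209.1, 149.7]] [257.2 112.1]
```

View pics/z_side.png

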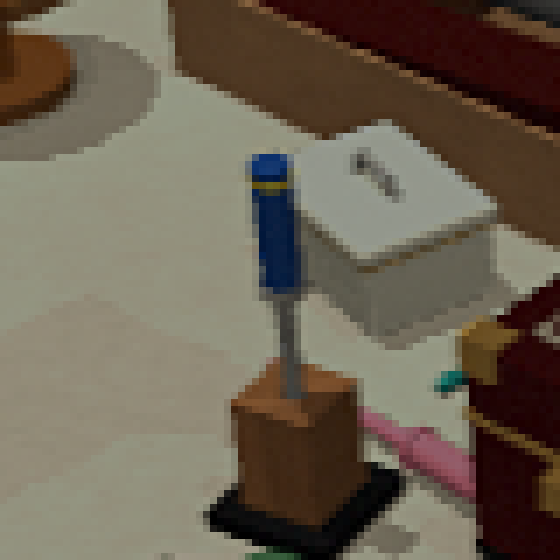

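View pics/z_scene.png

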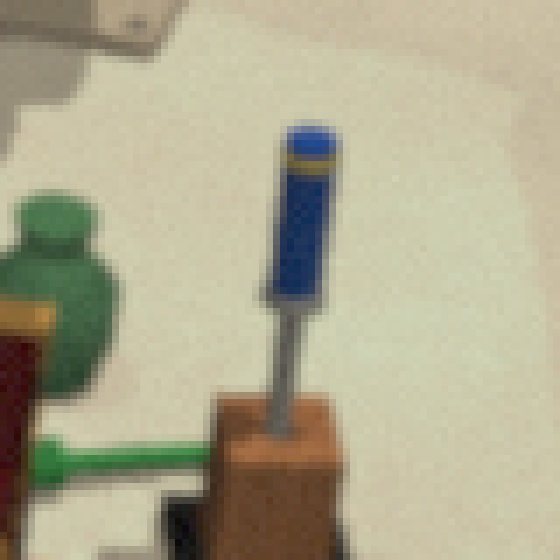

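Run:
```python
from h import *
import pickle
i=cv2.imread("pics/w_pin.png");c=pickle.load(open("pics/w_pin.pkl","rb"))
H=cv2.cvtColor(i,cv2.COLOR_BGR2HSV)
sub=np.zeros(i.shape[:2],np.uint8);sub[72:142,225:298]=1
dark=(i.max(2)<70)&(sub>0)
wood=cv2.inRange(H,(5,80,60),(18,255,255)).astype(bool)&(sub>0)
for nm,m,z,L in(("foot",dark|wood,.010,.07),("block",wood,.07,.044)):
    m=cv2.morphologyEx(m.astype(np.uint8),cv2.MORPH_OPEN,np.ones((3,3)))
    cs,_=cv2.findContours(m,0,2);q=max(cs,key=cv2.contourArea)
    r=cv2.minAreaRect(q);bx=cv2.boxPoints(r);W=np.array([onz("wrist",p,z,c) for p in bx])
    print(nm,r,"world",onz("wrist",r[0],z,c).round(4),W.mean(0).round(4),"sides",np.linalg.norm(np.diff(W,axis=0),axis=1).round(4))
cv2.imwrite("pics/c5.png",cv2.resize(i[70:145,220:300],None,fx=8,fy=8,interpolation=0))
```

```text
foot ((261.3707580566406, 107.66943359375), (42.88097381591797, 43.590240478515625), 71.02959442138672) world [0.5019 0.2466 0.01  ] [0.5017 0.2466 0.01  ] sides [0.0682 0.0682 0.0694]
block ((261.69232177734375, 109.46155548095703), (33.282012939453125, 33.06012725830078), 70.55996704101562) world [0.5018 0.2471 0.07  ] [0.5017 0.2471 0.07  ] sides [0.0452 0.0462 0.0459]
```

View pics/c5.png

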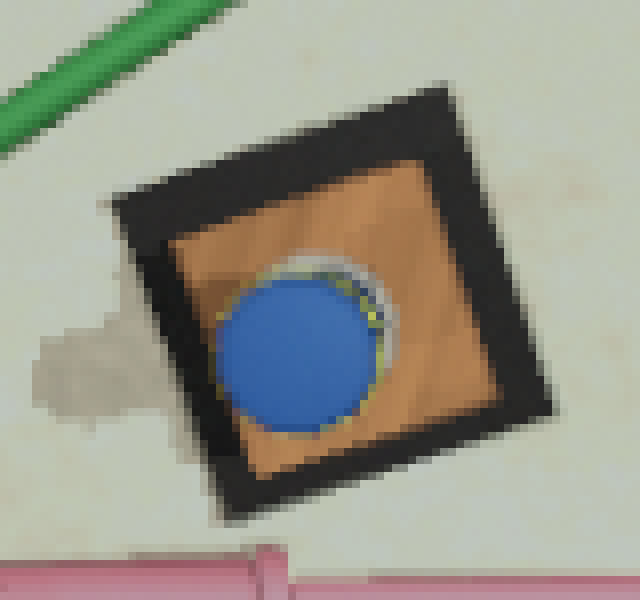

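The stand axis is at (0.5018, 0.247). Its measured sides come out at 69 and 46 mm against the given 70 and 44. The pin's top leans about 5 mm towards (-x,-y) within the bore's play. I'll set the jaw axis along the lean and centre on the stand axis, so that closing straightens the pin.

```bash
cat >> h.py <<'E'
J=np.deg2rad(68); Q=down(J)
STAND=np.array([.5018,.247]); BTN=np.array([.5122,-.2852]); EYE=np.array([.5171,.0484])
E
python3 - <<'E'
from h import *
for p in((*STAND,.146),(*STAND,.31),(*BTN,.31),(*BTN,.16),(*EYE,.31),(*EYE,.164)):
    s=ctrl.ik(p,Q); print(np.round(p,3),None if s is None else s.round(2))
t=ctrl.current_t()
ctrl.movep((*STAND,.29),Q)
ctrl.move_gripper(.06); ctrl.line_to((*STAND,.146),speed=.1); ctrl.hold(.2)
print(ctrl.current_ee_pos(),ctrl.current_force())
snap("side","g0"); snap("wrist","g0w")
ctrl.move_gripper(.0,80); ctrl.hold(.3)
print(ctrl.current_opening(),ctrl.current_force(),ctrl.current_ee_pos(),ctrl.current_t())
snap("side","g1"); snap("scene","g1s")
E
python3 - <<'E'
import cv2,numpy as np
a=cv2.imread("pics/g0w.png");b=cv2.imread("pics/g1.png")[100:230,140:310]
b=cv2.resize(b,None,fx=384/130,fy=384/130);cv2.imwrite("pics/c6.png",cv2.resize(np.hstack([a[:,100:420],b]),None,fx=.95,fy=.95)[:600,:800])
E
```

```text
[0.502 0.247 0.146] [-1.46  0.47  1.17  1.79 -0.46  1.2   1.03]
[0.502 0.247 0.31 ] [-1.57  0.33  1.31  1.56 -0.32  1.5   0.94]
[ 0.512 -0.285  0.31 ] [-0.52  0.47  1.34  1.49 -0.46  1.54  1.99]
[ 0.512 -0.285  0.16 ] [-0.44  0.53  1.17  1.7  -0.51  1.25  2.03]
[0.517 0.048 0.31 ] [-1.26  0.07  1.15  1.65 -0.06  1.46  1.08]
[0.517 0.048 0.164] [-1.24  0.32  1.26  1.87 -0.33  1.19  1.31]
[0.50193641 0.24708534 0.14625374] [-0.08446828  0.73173288 -0.01740221]
0.018239799965529744 [0.43788502 1.5539368  2.68845703] [0.50198071 0.24725077 0.14619988] 10.1833
```

View pics/c6.png

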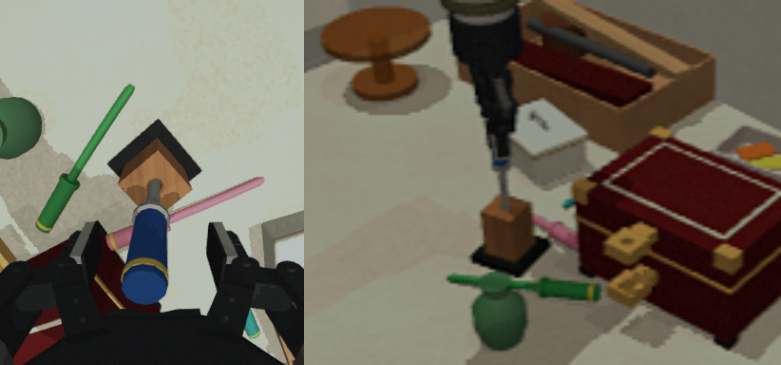

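The jaws closed on the handle (opening 18 mm) with forces below 3 N. In g1, the side crop, the pin stands in the closed fingers. Next: lift, and look at the tip.

```bash
python3 - <<'E'
from h import *
ctrl.line_to((*STAND,.30),speed=.12); ctrl.hold(.3)
print(ctrl.current_ee_pos(),ctrl.current_force(),ctrl.current_opening(),ctrl.current_joints().round(2),ctrl.current_t())
for d in(-112,40,68,90,110):
    for z in(.30,.163):
        s=ctrl.ik((*BTN,z),down(np.deg2rad(d))); print(d,z,None if s is None else s.round(2))
snap("side","l1");snap("scene","l1s");snap("wrist","l1w")
E
python3 - <<'E'
from h import *
for n,f in(("side","l1"),("scene","l1s")):
    i=cv2.imread(f"pics/{f}.png");u,v=proj(n,[.502,.247,.25]).astype(int);print(n,u,v)
    cv2.imwrite(f"pics/z_{f}.png",cv2.resize(i[v-40:v+40,u-40:u+40],None,fx=6,fy=6,interpolation=0))
a=np.hstack([cv2.imread("pics/z_l1.png"),cv2.imread("pics/z_l1s.png")]);cv2.imwrite("pics/c7.png",cv2.resize(a,None,fx=.83,fy=.83))
E
```

```text
[0.50173701 0.24693945 0.29980797] [-0.55185576 -0.61183969 -1.77590523] 0.018387550695107103 [-1.55  0.32  1.27  1.58 -0.31  1.47  0.92] 12.0167
-112 0.3 [-0.45  0.38  1.17  1.5  -0.35  1.49 -1.24]
-112 0.163 [-0.44  0.53  1.17  1.7  -0.51  1.26 -1.12]
40 0.3 [-0.45  0.38  1.17  1.5  -0.35  1.49  1.41]
40 0.163 [-0.44  0.53  1.17  1.7  -0.51  1.26  1.53]
68 0.3 [-0.45  0.38  1.17  1.5  -0.35  1.49  1.9 ]
68 0.163 [-0.44  0.53  1.17  1.7  -0.51  1.26  2.02]
90 0.3 [-0.32  0.3   0.95  1.5  -0.24  1.47  2.2 ]
90 0.163 [-0.32  0.42  0.95  1.7  -0.36  1.22  2.29]
110 0.3 [-0.01  0.23  0.54  1.48 -0.12  1.46  2.44]
110 0.163 [-0.01  0.32  0.54  1.68 -0.17  1.19  2.49]
side 205 124
scene 349 152
```

View pics/c7.png

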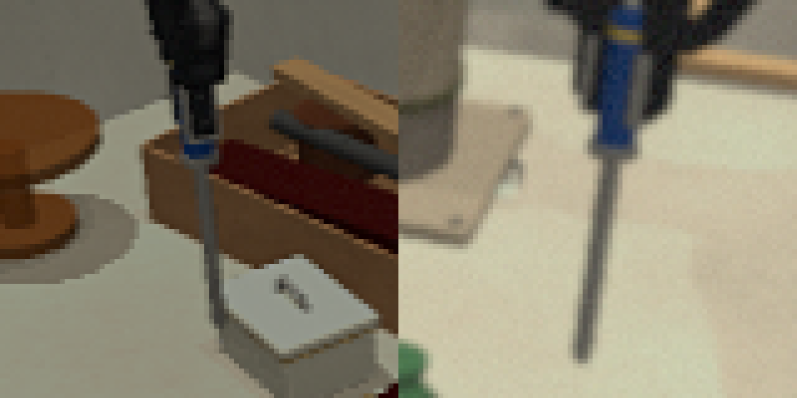

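View pics/l1w.png

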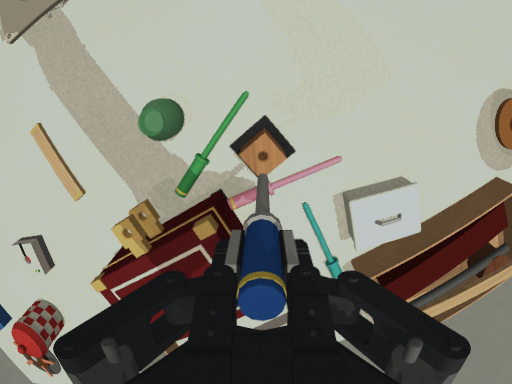

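Run:
```python
from h import *
import pickle
c=pickle.load(open("pics/l1w.pkl","rb"))
T=np.array([.50174,.24694,.164]);C=T+[0,0,.117]
for k,P in(("tip",T),("collar",C)): print(k,[proj(n,P).round(1).tolist() for n in("scene","side")],proj("wrist",P,c).round(1))
print(tri([ray("side",(208.6,148.4)),ray("scene",(346.1,183.4)),ray("wrist",(263,176),c)]))
i=cv2.imread("pics/l1w.png");cv2.imwrite("pics/c8.png",cv2.resize(i[140:240,220:310],None,fx=6,fy=6,interpolation=0))
# stand-bore re-measure
print("bore",onz("wrist",(263,155.5),.07,c))
```

```text
tip [[344.7, 182.8], [208.8, 149.2]] [262.7 176.4]
collar [[351.4, 141.0], [204.8, 115.6]] [263.3 229.2]
(array([0.50236642, 0.24909442, 0.16450978]), [np.float64(0.0010723520959060706), np.float64(0.001694085020653465), np.float64(0.0019282509868945646)])
bore [0.50085136 0.24809255 0.07      ]
```

View pics/c8.png

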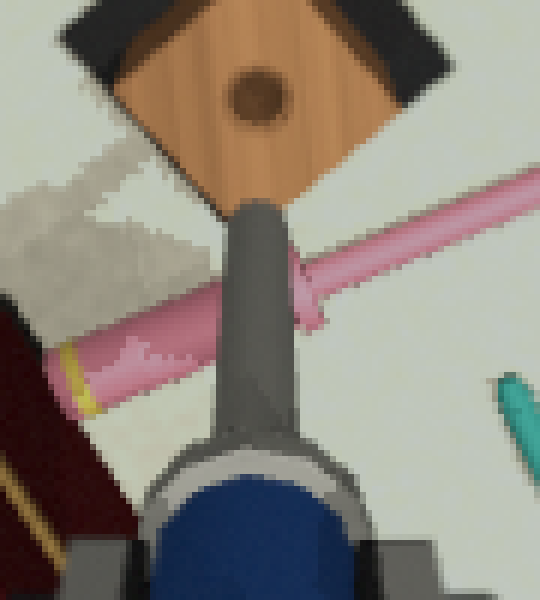

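The held pin's tip agrees with the upright prediction to 1–2 px in all three views. In the wrist view the tip is at (263,175), against (262.7,176.4) predicted. Now to the alarm.

Run:
```python
from h import *
ctrl.line_to((*BTN,.30),speed=.25); ctrl.hold(.2)
ctrl.line_to((*BTN,.192),speed=.12); ctrl.hold(.4)
print(ctrl.current_ee_pos(),ctrl.current_force(),ctrl.current_t(),ctrl.current_joints().round(2))
_,_,c=snap("wrist","b1w");snap("side","b1")
T=ctrl.current_ee_pos()-[0,0,.136];print("pred tip",proj("wrist",T,c),proj("wrist",[*BTN,.032],c),"side",proj("side",T))
i=cv2.imread("pics/b1w.png");j=cv2.imread("pics/b1.png");u,v=proj("side",T).astype(int)
cv2.imwrite("pics/c9.png",np.hstack([cv2.resize(i[120:200,222:302],None,fx=5,fy=5,interpolation=0),cv2.resize(j[v-25:v+25,u-25:u+25],None,fx=8,fy=8,interpolation=0)]));print(u,v)
```

```text
[ 0.51227891 -0.28521283  0.19214569] [-0.15426873 -0.69773788 -0.76770652] 16.125 [-0.43  0.46  1.12  1.67 -0.43  1.29  1.96]
pred tip [262.68811349 176.24622587] [262.58103938 170.03613424] side [341.71572905 262.77278272]
341 262
```

View pics/c9.png

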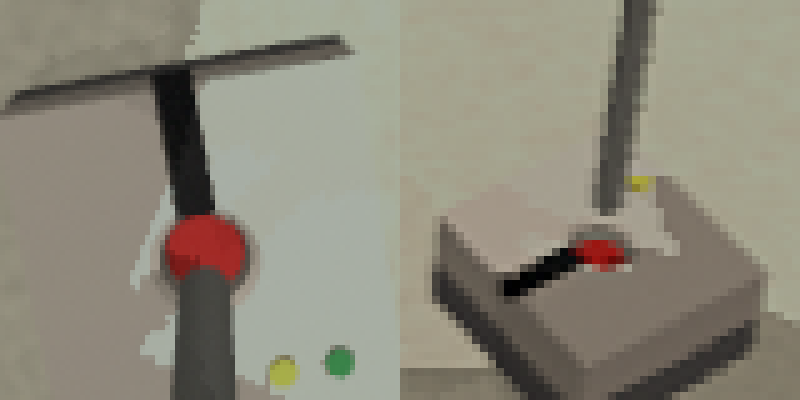

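The tip is at (263,175) and the button at (263,171), within 1 px of the prediction. Now pressing, with the force watched.

```bash
python3 - <<'E'
from h import *
ctrl.line_to((*BTN,.171),speed=.05); ctrl.hold(.4)
b=np.mean([ctrl.current_force() for _ in range(5)],0);print("base",b)
z=.171
while z>.155:
    z-=.001; ctrl.line_to((*BTN,z),speed=.02); ctrl.hold(.15)
    f=ctrl.current_force()-b; print(round(z,4),ctrl.current_ee_pos()[2].round(4),f.round(2))
    if f[2]>9: break
ctrl.hold(.3); print((ctrl.current_force()-b).round(2),ctrl.current_opening(),ctrl.current_t())
snap("wrist","b2w");snap("side","b2")
E
python3 - <<'E'
from h import *
i=cv2.imread("pics/b2w.png");j=cv2.imread("pics/b2.png");u,v=341,262
cv2.imwrite("pics/c10.png",np.hstack([cv2.resize(i[120:200,222:302],None,fx=5,fy=5,interpolation=0),cv2.resize(j[v-25:v+25,u-25:u+25],None,fx=8,fy=8,interpolation=0)]))
E
```

```text
base [0.37164762 0.33284236 0.31927599]
0.17 0.17 [-0.92 -1.19 -1.27]
0.169 0.169 [-0.38 -0.52 -1.59]
0.168 0.1681 [-0.8   0.15  0.24]
0.167 0.167 [-1.13 -0.95  0.01]
0.166 0.166 [-0.5   0.16  1.78]
0.165 0.165 [-0.13  0.24  1.99]
0.164 0.164 [-0.52  0.04  2.28]
0.163 0.1631 [0.18 0.03 4.37]
0.162 0.1629 [-1.38 -0.14 11.26]
[-1.24  0.26 10.82] 0.01845464520161016 21.0917
```

View pics/c10.png

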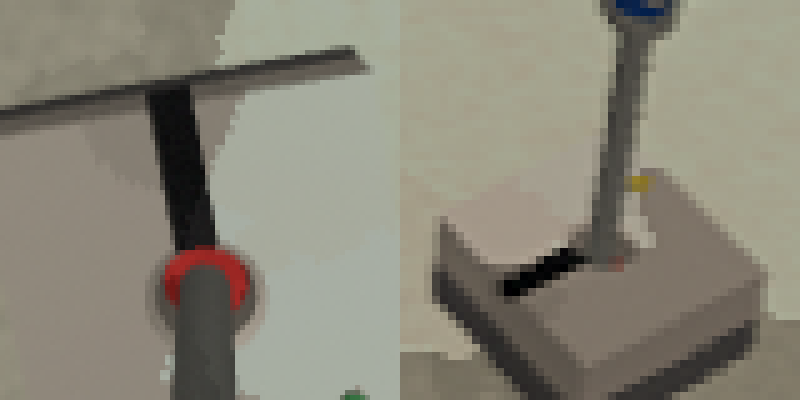

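The button moved from TCP z 0.168 to 0.163, which is tip 0.032 to 0.027, so it's fully down. It then hit a hard stop at 11 N. The pin hasn't slipped in the grip. On to the eyes.

Run:
```python
from h import *
ctrl.line_to((*BTN,.30),speed=.15); 
ctrl.line_to((*EYE,.30),speed=.2); ctrl.line_to((*EYE,.275),speed=.1); ctrl.hold(.4)
print(ctrl.current_ee_pos(),ctrl.current_force(),ctrl.current_opening(),ctrl.current_t(),ctrl.current_joints().round(2))
_,_,c=snap("wrist","e1w");snap("side","e1")
T=ctrl.current_ee_pos()-[0,0,.136];print("pred tip",proj("wrist",T,c),proj("wrist",[*EYE,.12],c),"side",proj("side",T),proj("side",[*EYE,.12]))
i=cv2.imread("pics/e1w.png");j=cv2.imread("pics/e1.png");u,v=proj("side",T).astype(int)
cv2.imwrite("pics/c11.png",np.hstack([cv2.resize(i[130:210,222:302],None,fx=5,fy=5,interpolation=0),cv2.resize(j[v-20:v+30,u-25:u+25],None,fx=8,fy=8,interpolation=0)]));print(u,v)
```

```text
[0.51720586 0.04845704 0.27521461] [-0.02177998  0.1333269  -0.81228969] 0.01869478383040378 24.875 [-1.27  0.1   1.18  1.71 -0.09  1.39  1.11]
pred tip [262.62628128 176.24776136] [262.51018188 171.2261517 ] side [254.57332407 180.11936884] [254.76628155 185.35453987]
254 180
```

View pics/c11.png

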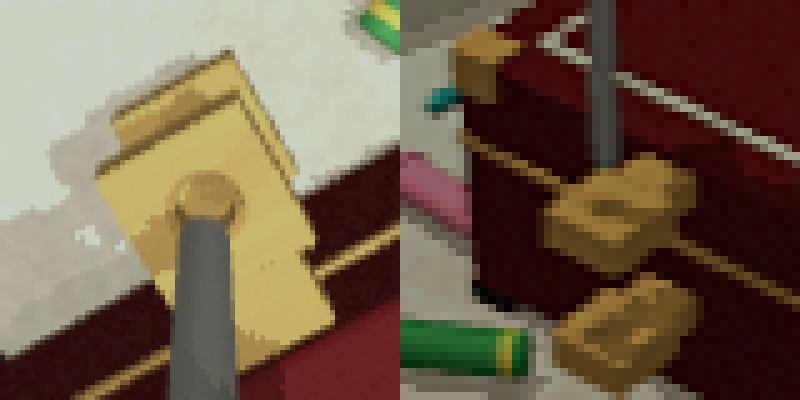

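The tip at wrist (263,175.5) and the bore at (263,171) both match the prediction to under 1 px. In the side view, tip (254.6,180.6) and bore (254.9,186) agree too. I'll descend in small guarded steps, shifting sideways with any lateral force.

```bash
cat >> h.py <<'E'
def favg(n=6):
    r=[]
    for _ in range(n): ctrl.hold(.03); r.append(ctrl.current_force())
    return np.mean(r,0)
E
python3 - <<'E'
from h import *
xy=EYE.copy(); z=.275; b=favg(12); print("base",b.round(2))
while z>.1641:
    z=max(z-(.003 if z>.262 or z<.245 else .002),.164)
    ctrl.line_to((*xy,z),speed=.04); f=favg(5)-b
    if np.hypot(*f[:2])>1.2 or abs(f[2])>2 or z<.165: print(round(z,4),f.round(2),xy.round(4))
    if abs(f[2])>6: print("STOP");break
    if np.hypot(*f[:2])>2: xy=xy+np.clip(f[:2]*.00015,-.0006,.0006)
print(ctrl.current_ee_pos(),ctrl.current_opening(),ctrl.current_t())
E
```

```text
base [ 0.13 -0.09 -1.28]
0.164 [-0.22  0.37 -0.54] [0.5171 0.0484]
[0.51714552 0.04839548 0.16404253] 0.018124389318290652 42.0417
```

Run:
```python
from h import *
ctrl.hold(.3)
_,_,c=snap("wrist","f1w");snap("side","f1");snap("scene","f1s")
print(favg(8).round(2),ctrl.current_ft_torque().round(3),np.abs(ctrl.current_qd()).max(),ctrl.current_t())
i=cv2.imread("pics/f1w.png");j=cv2.imread("pics/f1.png");u,v=proj("side",[*EYE,.1]).astype(int)
cv2.imwrite("pics/c12.png",np.hstack([cv2.resize(i[140:240,212:312],None,fx=4,fy=4,interpolation=0),cv2.resize(j[v-25:v+25,u-25:u+25],None,fx=8,fy=8,interpolation=0)]))
h=lambda n:cv2.cvtColor(cv2.imread(f"pics/{n}.png"),cv2.COLOR_BGR2GRAY).astype(np.float32)
for a,bb,bx in(("side1","f1",{"vase":(198,222,195,226),"rule":(230,278,243,288),"can":(388,440,222,280)}),("scene1","f1s",{"can":(80,128,168,224),"china":(358,418,254,300)})):
  A,B=h(a),h(bb)
  for k,(x0,x1,y0,y1) in bx.items(): print(k,np.round(cv2.phaseCorrelate(A[y0:y1,x0:x1],B[y0:y1,x0:x1])[0],2))
```

```text
[-0.05 -0.02 -1.22] [ 0.016  0.046 -0.007] 0.001196962698474073 42.7583
vase [0.07 0.07]
rule [-0.44  0.69]
can [-0.01  0.04]
can [ 0.02 -0.03]
china [0.   0.04]
```

View pics/c12.png

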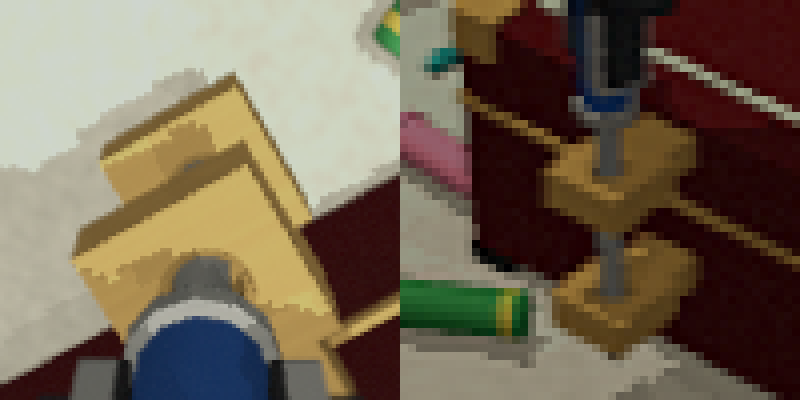

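View pics/f1.png

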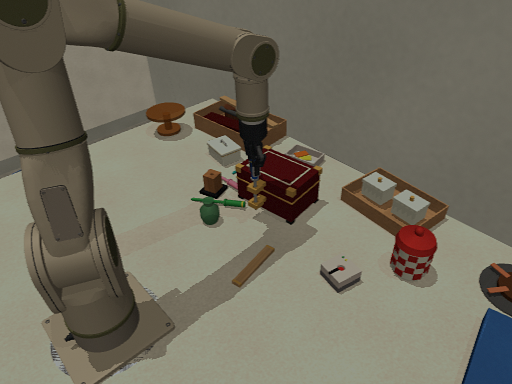

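The pin passes through both eyes: the side crop shows its shaft between the upper and lower blocks at side (255,180–197). Lateral force is about 0.05 N and the arm is still. The rule's apparent shift comes from the arm's shadow across it. Handing in.

```bash
python3 -c "
from plant import ctrl
ctrl.hand_in(); print(ctrl.current_t())"
```

```text
the job is handed in; nothing more can be done
the job is handed in; nothing more can be done
```

The job is handed in at about 43 s. The alarm is reset and the pin is held through both eyes, but **the three look-alike pins on the table fell over** early in the run.

- **Alarm:** I took the blue pin from its stand and pushed the button down with the steel tip. The tip went from 32 to 27 mm above the table and met a hard stop at 11 N, with no slip in the grip.
- **Pin in the eyes:** It went down through both without touching. The arm is still, with about 0.05 N of side force. From the gripper pose, the tip is about 28 mm above the table, 18 mm below the lower eye. By the same reckoning the collar is about 25 mm clear of the upper eye.
- **Uprightness:** I last checked the tip directly before lowering. It matched an upright pin to 1–2 pixels in every view, within roughly 1–2 mm. The blue pin had been leaning about 5 mm at the top in the stand, and I straightened it as the jaws closed.
- **Fallen look-alikes:** The green, pink and turquoise pins stood free on their tips in the first pictures and were lying down after my first move. I didn't establish whether that sweep clipped them or they toppled on their own. No picture covers that moment, and I didn't check how low the gripper's path went. I left them lying where they fell.
- **Other wares:** The canister, vase and china box match the earlier pictures to within about half a pixel. The rule showed a 0.8-pixel shift in the last comparison, which I put down to the arm's shadow.

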